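# Move the flat battery pack from a field amplifier to the charger

### The job

The battery pack inside the black amplifier is flat. Pull up the red spring knob on the amplifier's hatch and slide the hatch open towards the amplifier's rear until the knob drops into its second hole; then lift the pack out, stand it upright on the bench and let go of it to change your grip, and lower it gently, without dropping it, into the charger's empty slot until it stands fully home. Leave the other two packs, the tape roll and the screwdriver where they are.

Things in the scene. Friction and masses are not known exactly. Their poses are not given: they have to be found in the camera images.
- amp: Black steel half-rack amplifier fixed on the bench: 300 mm along its x, 220 mm along its y, flat deck 98 mm above the bench. Origin: centre of its underside, on the bench. +x points from its grey front panel with handles to its rear panel with sockets, z up. A sliding hatch on the deck, shut at first, covers the battery bay; it runs between guide rails at y = +-73 mm that reach 8 mm above the deck.
- bay_floor (a point): Middle of the battery bay's floor, 16 mm above the bench, at amp x = -60 mm, y = 0; axes as the amplifier's. The bay's opening in the deck is 70 mm (amp x) by 124 mm (amp y). Two ribs 20 mm high stand on the floor, 25 to 28 mm either side of the middle line, beside the pack's broad faces.
- hatch (a joint): Bright steel sheet hatch over the bay, 116 mm (amp x) by 132 mm, top 4 mm above the deck. Value in m along amp +x: 0 shut (pin in the first hole), 0.084 open (pin in the second hole, bay clear); a stop ends the travel at 0.085. About 2 N friction once the pin is out. Shut, it spans amp x = -101 to +15 mm.
- hatch_lip (a point): Top middle of the hatch's upright folded lip, a wall 3 mm thick, 100 mm wide along amp y and 18 mm high, on the hatch's edge nearest the amplifier's front panel (119 mm above the bench; amp x = -99.5 mm when shut). Moves with the hatch.
- plunger (a joint): Spring index plunger on the hatch, in m upward: 0 = pin home in a hole, 0.014 = pulled right up. The pin reaches 8 mm into the deck: pulled up more than 8 mm it frees the hatch. Spring about 8 N at the start, 14 N at full pull. Let go between the holes, the pin rides on the deck (0.008) and drops by itself into the next hole it meets.
- knob (a point): Middle of the plunger's red pull knob, round, 28 mm across, 23 mm high (20 to 43 mm above the deck when home), on the hatch's middle line; this point is 32 mm above the deck when home. Moves with plunger and hatch; axes as the amplifier's. At amp x = -3 mm when shut, +81 mm when open.
- pack_mid (a point): Centre of the flat battery pack, a dark grey brick with orange top: 64 mm long (its x), 44 mm thick (y), 78 mm high (z), about 0.36 kg; underside 39 mm below this point. It starts upright in the bay under the hatch, length along amp x, top 4 mm below the deck, 3 mm free at each end, 40 mm of finger room beside each broad face. It may go into the charger either way round.
- charger: Grey three-slot desk charger fixed on the bench, 96 mm (its x) by 182 mm (its y), rim 34 mm high. Origin: centre of its underside. Slots at y = -54, 0, +54 mm, each 70 mm (x) by 50 mm (y), 14 mm deep. Packs stand with their length along charger x, broad faces 10 mm from each other, so fingers fit only at the packs' 44 mm wide ends.
- slot_floor (a point): Middle of the floor of the empty charger slot, 20 mm above the bench (any of the three slots); axes as the charger's. A pack fully home stands on it, its centre 39 mm above.
- spare_a_mid (a point): Centre of a charged pack (same shape as the flat one) standing in the charger; leave it.
- spare_b_mid (a point): Centre of the other charged pack standing in the charger; leave it.
- tape: Black roll of tape lying flat, 110 mm across, 48 mm high, origin at the centre of its underside; leave it.
- screwdriver: Screwdriver with yellow handle, 190 mm long along its x, lying on the bench near the robot; leave it.

How it is judged:
By the outcome, as a careful person would: the job done as asked, in the order asked, and still so for the second after the job is handed in, with the robot touching nothing.
It also fails if it takes over 67 s, if anything falls off the work surface, if the arm or the gripper's body presses on something with over 40 N, if the wrist force passes 120 N, or if a joint passes its speed limit or range.

### The arm

A 6-joint arm with a two-finger parallel gripper is mounted at the origin on the work surface. World frame = base frame: x ahead of the robot, y to its left, z up, the work surface at z = 0. Lengths are in m, angles in rad, forces in N, time in s.
With the tool pointing down it reaches from about 0.275 to 0.85 m from the base axis. Payload 19 kg.
Tool frame: the origin (TCP) lies at the very end of the fingers, on their centre line; the grasp point (between the pads) lies manip.grasp_offset behind it (manip.grasp_offset is the distance from the TCP to the grasp point, in m); z points along the fingers, y is the direction in which the jaws open and shut (so a half turn about z gives the same grasp; the last joint's range is limited). The gripper opens to 85 mm and grips with 20 to 120 N. Pads are 22 mm wide; open, the fingers measure 114 mm over their backs; the gripper's body (76 mm by 85 mm) begins 54 mm behind the grasp point. The pads swing forward as they close: fully open they stand 13 mm farther back than shut.
Start: joints at [1.169, 0.15, 1.437, -0, 1.554, -0.134], TCP at [0.152, 0.554, 0.231] pointing down, gripper open.
Joint ranges: [-2.8, 2.8], [-0.68, 2.1], [0.12, 2.68], [-1.39, 4.53], [0.16, 2.79], [-2.81, 2.81]. Speed limits (rad/s): [1.89, 1.89, 2.22, 3.01, 3.01, 3.01].

### API

Orientations are given as a unit quaternion [x, y, z, w].
In Python, from rig import observe, snapshot, manip gives the robot as it stands.
- The arm moves only by the tool send_rows, never from a script. Its argument "rows" is a list of rows, each an object with "travel": the shift along the tool's x, y, z in cm, a list of three; "turn": the turn, a rotation vector about the tool's x, y, z in rad, a list of three; "gripper": the finger opening in cm, from 0 to 8.54. A call has 1 to 12 rows; each row is the pose to reach, as a shift and turn from the pose measured when the call began, along the tool's axes at that moment; what a row does not reach only later rows make up. A row lasts 1/10 s, in which the tool goes at most 50 mm and 8.59 degrees, less where a joint would pass 70% of its speed; a pose out of reach is approached as far as the arm can. A call with a gripper value outside its range is refused whole. The fingers move at their own pace and stop on an object; "squeeze" is the grip in N (left out, the last holds). Time passes only in rows, so rows that repeat a pose let the fingers close. It gives the time, the measured TCP pose, the force and the opening at its end, in the units of the state.
- observe(): the state, without advancing time (a new reading comes with each control period).
- snapshot(name): name is "scene" or "top" or "wrist"; returns a dict with "color" (480x640x3 uint8, red, green, blue), "fx", "fy", "cx", "cy" (pixels), "R" (3x3) and "t" (3): a world point X has camera coordinates R X + t; the wrist camera has in their place "mount" (4x4, takes a point from camera to tool coordinates, whose origin is the TCP and whose axes are the flange's). Camera axes: x right, y down, z forward; pixel columns grow to the right and rows downward; lengths in m; the calibration is good to about 2 mm. A picture is of the moment at which its call begins: read the wrist's pose just before it. There is no depth.
- manip.job_done(): hands the job in, once; it reports no verdict.
The state is a dict: "t": time; "qpos": joint angles; "dq": joint speeds; "joint_efforts": joint torques, N m; "tcp_pos": TCP position; "ee_rot": TCP orientation; "force": force on the tool from outside, world axes, zero at the start; "ft_torque": the same for the moment, N m; "gripper_width": opening from 0.0 (shut) to 1.0 (fully open).
Only numpy, scipy, OpenCV 4.12 (cv2) and the standard library are available. Lean on these libraries where they do the work, as an engineer would, in place of code of your own. Each camera call takes 0.05 s, during which the arm holds its last target.

## Working session

There is one attempt and no reset: what is moved stays moved. The work goes in short steps, Python scripts to look and compute and a tool call to move; the robot and the scene stay as the last step left them, time stands still between calls to the robot, and variables do not carry over. Pictures are saved under pics/ and viewed, and the job is handed in when it is done.

Besides the shell and the picture viewer there is one more tool, called after ">>>" as name([rows], argument=value, ...), one row to a line, values as JSON. send_rows: Moves the arm, as the interface text tells. Its arguments: {"type":"object","properties":{"rows":{"type":"array","items":{"type":"object","properties":{"travel":{"type":"array","items":{"type":"number"}},"turn":{"type":"array","items":{"type":"number"}},"gripper":{"type":"number"}}}},"squeeze":{"type":"number"}},"required":["rows"]}

```bash
ls; mkdir -p pics; python3 - <<'E'
from rig import observe,snapshot,manip
import cv2
print(observe()); print(manip.grasp_offset)
for n in("scene","top","wrist"):
    s=snapshot(n); cv2.imwrite(f"pics/{n}0.png",s["color"][...,::-1])
    print(n,{k:v for k,v in s.items() if k!="color"})
E
```

```text
pics
{'t': 0.0, 'qpos': array([ 1.16899133e+00,  1.50975228e-01,  1.43799333e+00, -2.44484322e-05,
        1.55381407e+00, -1.34002086e-01]), 'dq': array([-8.50710197e-04,  1.35771969e-03, -5.73078716e-05, -2.45916773e-04,
        7.85901806e-04, -1.48107386e-03]), 'joint_efforts': array([ 1.94791337e-04, -7.13054824e+01, -5.70851398e+01, -1.34116317e-04,
        8.81244137e-03,  9.41414584e-06]), 'tcp_pos': array([0.15208616, 0.55427404, 0.23070037]), 'ee_rot': array([ 1.33501446e-01,  9.91048440e-01, -5.76996784e-04, -1.45712554e-04]), 'force': array([ 0.41430483,  0.22818699, -0.55379284]), 'ft_torque': array([-0.0167424 , -0.00592857, -0.03584385]), 'gripper_width': 0.9992555930882746}
0.0187
scene {'fx': 551.2283926142981, 'fy': 551.2283926142981, 'cx': 316.3411650915998, 'cy': 241.37687812383908, 'R': array([[-0.88107116,  0.47277265, -0.01412905],
       [ 0.34861666,  0.62892266, -0.69492641],
       [-0.31965612, -0.61720524, -0.71894204]]), 't': array([ 0.44467295, -0.15535007,  1.44456747])}
top {'fx': 443.23586952779374, 'fy': 443.23586952779374, 'cx': 316.25680854306364, 'cy': 244.1930133338169, 'R': array([[-0.0217012 , -0.99976384, -0.00114838],
       [-0.99277894,  0.0216851 , -0.11798191],
       [ 0.11797895, -0.00142026, -0.99301508]]), 't': array([0.10210651, 0.52680113, 0.83631858])}
wrist {'fx': 348.44958511041244, 'fy': 348.44958511041244, 'cx': 318.17098040335406, 'cy': 241.88436072810106, 'mount': array([[ 9.58762025e-04, -9.65093905e-01, -2.61902338e-01,
         6.61820185e-02],
       [ 9.99999526e-01,  9.69348018e-04,  8.87724314e-05,
         5.46549871e-05],
       [ 1.68200780e-04, -2.61902299e-01,  9.65094377e-01,
        -1.42333370e-01],
       [ 0.00000000e+00,  0.00000000e+00,  0.00000000e+00,
         1.00000000e+00]])}
```

View pics/scene0.png

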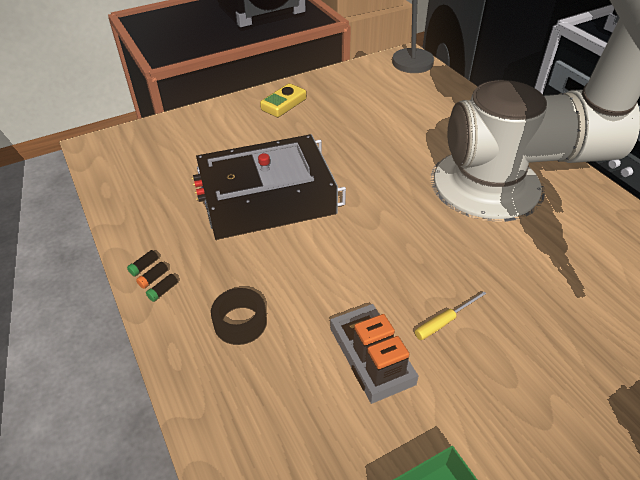

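View pics/top0.png

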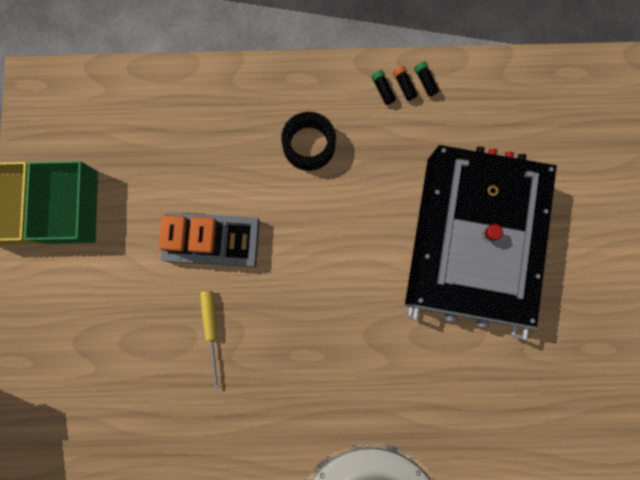

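View pics/wrist0.png

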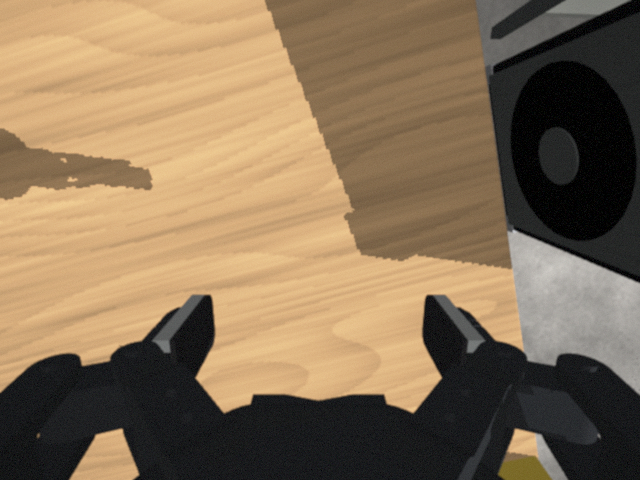

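```bash
cat > h.py <<'E'
import numpy as np,cv2
from rig import observe,snapshot,manip
from scipy.spatial.transform import Rotation as Ro
def cam(s,ob=None):
    if "R" in s: return s["R"],s["t"]
    T=np.eye(4);T[:3,:3]=Ro.from_quat(ob["ee_rot"]).as_matrix();T[:3,3]=ob["tcp_pos"]
    M=np.linalg.inv(T@s["mount"]);return M[:3,:3],M[:3,3]
def onplane(s,px,z,ob=None):
    R,t=cam(s,ob);px=np.atleast_2d(px).astype(float)
    d=np.c_[(px[:,0]-s["cx"])/s["fx"],(px[:,1]-s["cy"])/s["fy"],np.ones(len(px))]@R
    c=-R.T@t
    return c+d*((z-c[2])/d[:,2])[:,None]
def proj(s,X,ob=None):
    R,t=cam(s,ob);p=np.atleast_2d(X)@R.T+t
    return np.c_[p[:,0]/p[:,2]*s["fx"]+s["cx"],p[:,1]/p[:,2]*s["fy"]+s["cy"]]
def blobs(m,amin=20):
    cs,_=cv2.findContours(m.astype(np.uint8),cv2.RETR_EXTERNAL,cv2.CHAIN_APPROX_NONE)
    return sorted([c for c in cs if cv2.contourArea(c)>=amin],key=lambda c:-cv2.contourArea(c))
def masks(s):
    h=cv2.cvtColor(s["color"],cv2.COLOR_RGB2HSV).astype(int);H,S,V=h[...,0],h[...,1],h[...,2]
    return dict(red=((H<5)|(H>174))&(S>150)&(V>90),orange=(H>=5)&(H<14)&(S>190)&(V>150),
      dark=(V<50),grey=(S<50)&(V>70)&(V<215))
def go(target,yaw,ob):
    """tool shift (cm) and turn for tool-down pose, y-axis of jaws at world yaw"""
    R=Ro.from_quat(ob["ee_rot"]);
    d=R.inv().apply(np.array(target)-ob["tcp_pos"])*100
    best=None
    for y in(yaw,yaw+np.pi):
        jy=np.array([np.cos(y),np.sin(y),0]);z=np.array([0,0,-1.]);x=np.cross(jy,z)
        T=Ro.from_matrix(np.c_[x,jy,z]);r=(R.inv()*T).as_rotvec()
        if best is None or np.linalg.norm(r)<np.linalg.norm(best):best=r
    return d.round(2),best.round(4)
E
python3 - <<'E'
from h import *
for n in("top","scene"):
    s=snapshot(n);m=masks(s)
    for c in blobs(m["red"],8)[:3]:
        p=c.reshape(-1,2).mean(0);print(n,"red",cv2.contourArea(c),p,onplane(s,p,.137))
    for c in blobs(m["orange"],60)[:4]:
        r=cv2.minAreaRect(c);print(n,"or",cv2.contourArea(c),r,onplane(s,r[0],.098),onplane(s,cv2.boxPoints(r),.098)[:,:2].round(4).tolist())
    for c in blobs(m["grey"],300)[:4]+[]:
        r=cv2.minAreaRect(c);print(n,"grey",cv2.contourArea(c),r,onplane(s,cv2.boxPoints(r),.034 if r[0][0]<300 else .102)[:,:2].round(4).tolist())
    for c in blobs(m["dark"],3000)[:3]:
        r=cv2.minAreaRect(c);print(n,"dark",cv2.contourArea(c),r)
s=snapshot("top")
c=s["color"][...,::-1]
cv2.imwrite("pics/topA.png",cv2.resize(c[130:350,390:580],None,fx=2.7,fy=2.7,interpolation=3))
cv2.imwrite("pics/topC.png",cv2.resize(c[195:285,145:275],None,fx=6,fy=6,interpolation=3))
E
```

```text
top red 171.0 [493.75       231.86363636] [[ 0.53103492 -0.21526102  0.137     ]]
top red 24.0 [492.38888889 151.        ] [[ 0.67471946 -0.22277764  0.137     ]]
top red 22.5 [509.17647059 154.11764706] [[ 0.66841199 -0.25189165  0.137     ]]
top grey 20272.0 ((261.3135986328125, 22.39238739013672), (122.5997085571289, 547.1790771484375), 81.38121795654297) [[1.0513, 0.7781], [1.2141, -0.365], [0.9381, -0.3817], [0.7867, 0.7233]]
top grey 5836.0 ((488.9674377441406, 228.40057373046875), (86.90991973876953, 128.85446166992188), 8.45502758026123) [[0.4415, -0.1212], [0.6739, -0.1686], [0.6463, -0.3245], [0.4157, -0.2721]]
top grey 2652.0 ((371.0, 462.5), (33.0, 116.0), 90.0) [[0.1743, 0.1038], [0.1701, -0.0938], [0.1169, -0.0911], [0.121, 0.1049]]
top grey 582.0 ((210.1508331298828, 238.90005493164062), (91.603271484375, 49.09069061279297), 3.8785247802734375) [[0.5036, 0.3895], [0.6002, 0.3848], [0.5839, 0.2049], [0.4877, 0.2119]]
top dark 20775.5 ((483.5516357421875, 232.7122344970703), (133.28311157226562, 168.6220703125), 8.806793212890625)
scene red 90.0 [263.55882353 159.0588235
[... 520 characters left out ...]
.2804, 0.2151]]
scene grey 15872.5 ((82.5, 73.5), (147.0, 165.0), 90.0) [[0.9817, -1.8059], [0.4012, -1.4683], [0.6995, -0.5155], [1.1004, -0.7407]]
scene grey 2376.5 ((260.3461608886719, 169.73077392578125), (42.753318786621094, 100.80370330810547), 78.69007110595703) [[0.6173, -0.4097], [0.3452, -0.3596], [0.41, -0.1882], [0.6583, -0.2401]]
scene dark 7808.0 ((227.13528442382812, 22.358821868896484), (56.51039123535156, 209.2294464111328), 77.47119140625)
scene dark 7459.0 ((540.0621337890625, 42.087440490722656), (127.17637634277344, 106.00053405761719), 9.605203628540039)
scene dark 4661.5 ((252.34234619140625, 70.90870666503906), (30.53302001953125, 190.8636016845703), 75.0685806274414)
```

View pics/topA.png

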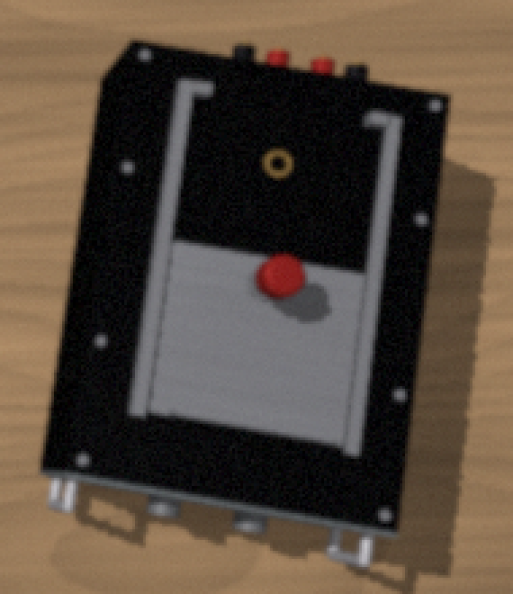

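View pics/topC.png

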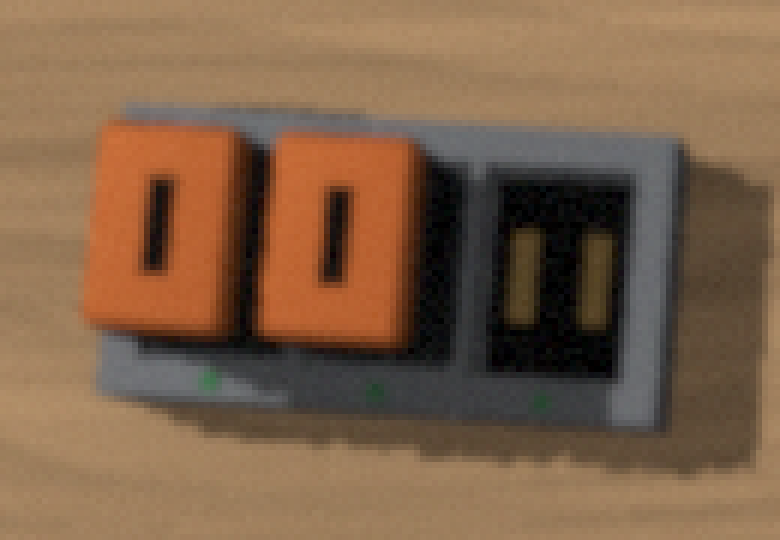

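```bash
cat > m1.py <<'E'
from h import *
s=snapshot("top"); sc=snapshot("scene")
def tri(p,q):
    a1,b1=onplane(s,p,.0)[0],onplane(s,p,.2)[0];a2,b2=onplane(sc,q,0.)[0],onplane(sc,q,.2)[0]
    d1,d2=b1-a1,b2-a2;A=np.c_[d1,-d2];u=np.linalg.lstsq(A,a2-a1,rcond=None)[0]
    return ((a1+d1*u[0])+(a2+d2*u[1]))/2,np.linalg.norm(a1+d1*u[0]-a2-d2*u[1])
print("knob tri",tri([493.75,231.86],[263.56,159.06]))
A=lambda L:np.array(L)/2.7+[390,130]-0.5+0.5/2.7
riv=onplane(s,A([(145,55),(127,167),(100,341),(83,460),(436,105),(421,219),(400,395),(385,515)]),.099)[:,:2]
print(riv.round(4).tolist())
mid=(riv[:4]+riv[4:])/2;print("mid",mid.round(4).tolist(),"len",np.linalg.norm(riv[0]-riv[3]),np.linalg.norm(riv[4]-riv[7]),"wid",np.linalg.norm(riv[:4]-riv[4:],axis=1))
d=riv[0]-riv[3]+riv[4]-riv[7];yl=np.arctan2(d[1],d[0]);e=riv[:4]-riv[4:];e=e.sum(0);print("yaw",yl,np.arctan2(e[1],e[0])-np.pi/2)
ring=onplane(s,A([(277,163)]),.099);print("ring",ring)
C=lambda L:np.array(L)/6+[145,195]-0.5+0.5/6
ch=onplane(s,C([(125,103),(685,140),(662,430),(97,393)]),.034)[:,:2];print("chg",ch.round(4).tolist(),"sides",np.linalg.norm(ch-np.roll(ch,-1,0),axis=1),ch.mean(0))
d=ch[0]-ch[1];e=ch[0]-ch[3]+ch[1]-ch[2];print("yaw y",np.arctan2(*d[::-1])-np.pi/2,"x",np.arctan2(*e[::-1]))
for r in ([(152,181),(146,268),(170,181),(170,272)],):pass
o=onplane(s,C([(161,226),(336,236)]),.098);print("pack tops mid(by recess)",o)
sl=onplane(s,C([(498,180),(632,182),(617,378),(488,372)]),.034)[:,:2];print("slot",sl.round(4).tolist(),sl.mean(0))
g=onplane(s,C([(524,279),(597,282)]),.020);print("contacts mid",g.mean(0))
E
python3 m1.py
```

```text
knob tri (array([ 0.53078316, -0.21713878,  0.12969809]), np.float64(0.003144694892527156))
[[0.691, -0.1482], [0.613, -0.1316], [0.4952, -0.1073], [0.4169, -0.0921], [0.6515, -0.3444], [0.5729, -0.3276], [0.455, -0.3039], [0.377, -0.2878]]
mid [[0.6712, -0.2463], [0.5929, -0.2296], [0.4751, -0.2056], [0.3969, -0.19]] len 0.2797681426482222 0.2802748365824134 wid [0.20013798 0.20004932 0.20069627 0.19973828]
yaw -0.20241832681467906 -0.20089661258841573
ring [[ 0.6135141  -0.23333643  0.099     ]]
chg [[0.5994, 0.3862], [0.583, 0.2025], [0.4881, 0.2105], [0.5041, 0.3935]] sides [0.18440168 0.0952787  0.18363973 0.09557333] [0.54364218 0.29815266]
yaw y -0.0887375810132971 x -0.0805376643989279
pack tops mid(by recess) [[0.54848937 0.35264728 0.098     ]
 [0.54428213 0.29976161 0.098     ]]
slot [[0.5711, 0.2637], [0.5695, 0.2199], [0.5053, 0.225], [0.5081, 0.2668]] [0.5385028  0.24385584]
contacts mid [0.53934148 0.24576333 0.02      ]
```

```bash
cat >> h.py <<'E'
AC=np.array([.5340,-.2179]);AY=-.2017
ax=np.array([np.cos(AY),np.sin(AY)]);ay=np.array([-ax[1],ax[0]])
def amp(x,y,z): return np.r_[AC+x*ax+y*ay,z]
E
python3 -c "
from h import *
ob=observe();print(go(amp(-.003,0,.20),AY+np.pi/2,ob))"
```

```text
(array([-56.96, -64.4 ,   3.13]), array([-0.0003, -0.    , -0.0661]))
```

>>> send_rows([
  {"travel":[-57,-64.4,3.1],"turn":[0,0,-0.066],"gripper":6},
  {"travel":[-57,-64.4,3.1],"turn":[0,0,-0.066],"gripper":6},
  {"travel":[-57,-64.4,3.1],"turn":[0,0,-0.066],"gripper":6},
  {"travel":[-57,-64.4,3.1],"turn":[0,0,-0.066],"gripper":6},
  {"travel":[-57,-64.4,3.1],"turn":[0,0,-0.066],"gripper":6},
  {"travel":[-57,-64.4,3.1],"turn":[0,0,-0.066],"gripper":6},
  {"travel":[-57,-64.4,3.1],"turn":[0,0,-0.066],"gripper":6},
  {"travel":[-57,-64.4,3.1],"turn":[0,0,-0.066],"gripper":6},
  {"travel":[-57,-64.4,3.1],"turn":[0,0,-0.066],"gripper":6},
  {"travel":[-57,-64.4,3.1],"turn":[0,0,-0.066],"gripper":6},
  {"travel":[-57,-64.4,3.1],"turn":[0,0,-0.066],"gripper":6},
  {"travel":[-57,-64.4,3.1],"turn":[0,0,-0.066],"gripper":6},
])

```text
t: 1.6
tcp_pos: [0.417, 0.0141, 0.2099]
ee_rot: [0.101, 0.995, -0.0, 0.0]
force: [1.3, 0.4, 0.2]
gripper_width: 0.706
```

```bash
python3 -c "
from h import *
ob=observe();print(go(amp(-.003,0,.20),AY+np.pi/2,ob))"
```

```text
(array([-15.82, -20.38,   1.01]), array([-0.0001,  0.001 , -0.0005]))
```

>>> send_rows([
  {"travel":[-15.8,-20.4,1],"turn":[0,0,0],"gripper":6},
  {"travel":[-15.8,-20.4,1],"turn":[0,0,0],"gripper":6},
  {"travel":[-15.8,-20.4,1],"turn":[0,0,0],"gripper":6},
  {"travel":[-15.8,-20.4,1],"turn":[0,0,0],"gripper":6},
  {"travel":[-15.8,-20.4,1],"turn":[0,0,0],"gripper":6},
  {"travel":[-15.8,-20.4,1],"turn":[0,0,0],"gripper":6},
  {"travel":[-15.8,-20.4,1],"turn":[0,0,0],"gripper":6},
  {"travel":[-15.8,-20.4,1],"turn":[0,0,0],"gripper":6},
])

```text
t: 2.4
tcp_pos: [0.5305, -0.2167, 0.2001]
ee_rot: [0.101, 0.995, 0.0, 0.0]
force: [1.0, 0.0, 0.3]
gripper_width: 0.7
```

```bash
python3 -c "
from h import *
ob=observe();print(ob['tcp_pos'],go(amp(-.003,0,.113),AY+np.pi/2,ob))
s=snapshot('wrist');cv2.imwrite('pics/w1.png',s['color'][...,::-1])
for c in blobs(masks(s)['red'],50):
  (p,r)=cv2.minEnclosingCircle(c);print(p,r,onplane(s,p,.139,ob),'knob exp',amp(-.003,0,.139))
"
```

```text
[ 0.53049424 -0.21669182  0.20010702] (array([-0.06, -0.05,  8.71]), array([ 0.0003,  0.0006, -0.0004]))
(318.5, 254.9242401123047) 23.246109008789062 [[ 0.52792963 -0.21585625  0.139     ]] knob exp [ 0.53106082 -0.21729899  0.139     ]
```

View pics/w1.png

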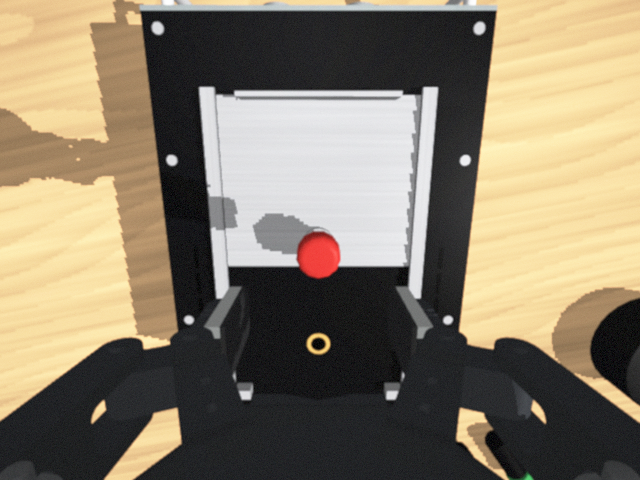

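>>> send_rows([
  {"travel":[0,0,4.5],"turn":[0,0,0],"gripper":5},
  {"travel":[0,0,7.5],"turn":[0,0,0],"gripper":5},
  {"travel":[0,0,8.7],"turn":[0,0,0],"gripper":5},
  {"travel":[0,0,8.7],"turn":[0,0,0],"gripper":5},
  {"travel":[0,0,8.7],"turn":[0,0,0],"gripper":2},
  {"travel":[0,0,8.7],"turn":[0,0,0],"gripper":2},
  {"travel":[0,0,8.7],"turn":[0,0,0],"gripper":2},
  {"travel":[0,0,8.7],"turn":[0,0,0],"gripper":2},
  {"travel":[0,0,8.7],"turn":[0,0,0],"gripper":2},
  {"travel":[0,0,8.7],"turn":[0,0,0],"gripper":2},
], squeeze=60)

```text
t: 3.45
tcp_pos: [0.5314, -0.2169, 0.1157]
ee_rot: [0.101, 0.995, -0.001, 0.002]
force: [-1.4, -0.5, 6.9]
gripper_width: 0.305
```

>>> send_rows([
  {"travel":[0,0,-0.4],"turn":[0,0,0],"gripper":2},
  {"travel":[0,0,-0.8],"turn":[0,0,0],"gripper":2},
  {"travel":[0,0,-1.2],"turn":[0,0,0],"gripper":2},
  {"travel":[0,0,-1.2],"turn":[0,0,0],"gripper":2},
  {"travel":[0,0,-1.2],"turn":[0,0,0],"gripper":2},
])

```text
t: 3.95
tcp_pos: [0.5313, -0.2169, 0.1275]
ee_rot: [0.101, 0.995, -0.001, 0.002]
force: [2.0, -3.0, -14.0]
gripper_width: 0.304
```

```bash
python3 -c "
from h import *
ob=observe();print(ob['tcp_pos'],ob['force'],(ob['tcp_pos'][:2]-AC)@ax,go(amp(.03,0,ob['tcp_pos'][2]),AY+np.pi/2,ob))
s=snapshot('scene');cv2.imwrite('pics/s1.png',cv2.resize(s['color'][90:270,150:400,::-1],None,fx=3,fy=3))
"
```

```text
[ 0.53131876 -0.21689306  0.12746807] [  1.99893251  -2.99908744 -13.95366466] -0.002828609715997004 (array([-3.28, -0.05,  0.01]), array([-0.0012,  0.004 ,  0.0002]))
```

View pics/s1.png

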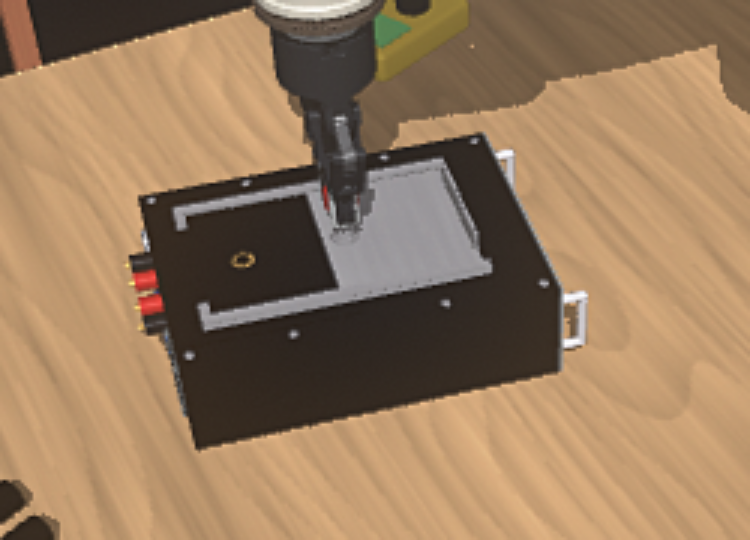

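>>> send_rows([
  {"travel":[-1,0,0],"turn":[0,0,0],"gripper":2},
  {"travel":[-2.2,0,0],"turn":[0,0,0],"gripper":2},
  {"travel":[-3.6,0,0],"turn":[0,0,0],"gripper":2},
  {"travel":[-5,0,0],"turn":[0,0,0],"gripper":2},
  {"travel":[-6.4,0,0],"turn":[0,0,0],"gripper":2},
  {"travel":[-7.5,0,0],"turn":[0,0,0],"gripper":2},
  {"travel":[-8,0,0],"turn":[0,0,0],"gripper":2},
  {"travel":[-8.2,0,0],"turn":[0,0,0],"gripper":2},
  {"travel":[-8.2,0,0],"turn":[0,0,0],"gripper":2},
])

```text
t: 4.9
tcp_pos: [0.6119, -0.2334, 0.1276]
ee_rot: [0.101, 0.995, -0.001, 0.002]
force: [1.6, -3.3, -14.5]
gripper_width: 0.306
```

```bash
python3 -c "
from h import *
ob=observe();print(ob['tcp_pos'],ob['force'],(ob['tcp_pos'][:2]-AC)@ax,(ob['tcp_pos'][:2]-AC)@ay)
s=snapshot('scene');cv2.imwrite('pics/s2.png',cv2.resize(s['color'][90:270,150:400,::-1],None,fx=3,fy=3))
"
```

```text
[ 0.61190042 -0.23338362  0.12761713] [  1.60059332  -3.28162606 -14.47618516] 0.07942308730411939 0.00043646753546418185
```

View pics/s2.png

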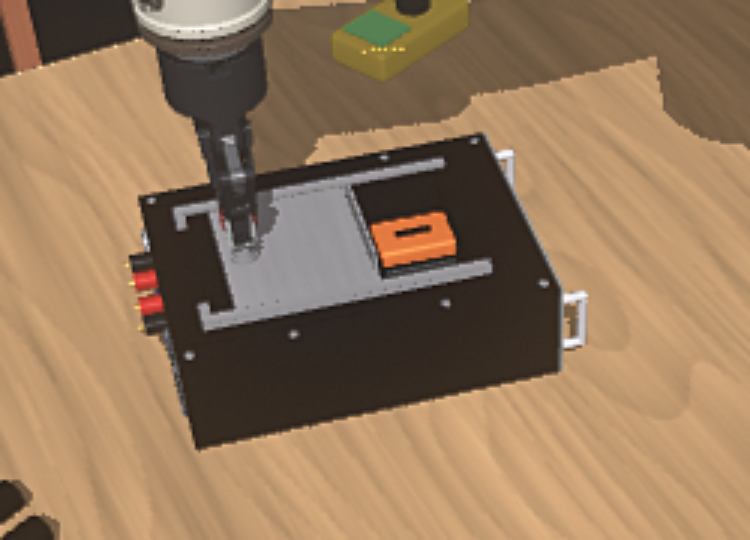

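>>> send_rows([
  {"travel":[-0.1,0,0.2],"turn":[0,0,0],"gripper":2},
  {"travel":[-0.17,0,0.3],"turn":[0,0,0],"gripper":2},
  {"travel":[-0.17,0,0.3],"turn":[0,0,0],"gripper":2},
  {"travel":[-0.17,0,0.6],"turn":[0,0,0],"gripper":2},
  {"travel":[-0.17,0,0.8],"turn":[0,0,0],"gripper":2},
], squeeze=20)

```text
t: 5.45
tcp_pos: [0.6135, -0.2337, 0.1198]
ee_rot: [0.101, 0.995, -0.001, 0.002]
force: [-2.0, -2.7, -10.3]
gripper_width: 0.305
```

>>> send_rows([
  {"travel":[0,0,0.4],"turn":[0,0,0],"gripper":2},
  {"travel":[0,0,0.4],"turn":[0,0,0],"gripper":6},
  {"travel":[0,0,0.4],"turn":[0,0,0],"gripper":6},
  {"travel":[0,0,0.4],"turn":[0,0,0],"gripper":6},
  {"travel":[0,0,0.2],"turn":[0,0,0],"gripper":6},
  {"travel":[0,0,-4],"turn":[0,0,0],"gripper":6},
  {"travel":[0,0,-8.5],"turn":[0,0,0],"gripper":6},
  {"travel":[0,0,-8.5],"turn":[0,0,0],"gripper":6},
])

```text
t: 6.25
tcp_pos: [0.6149, -0.2343, 0.2121]
ee_rot: [0.101, 0.995, -0.003, 0.007]
force: [0.1, -0.1, 0.9]
gripper_width: 0.702
```

```bash
python3 -c "
from h import *
ob=observe();print(ob['tcp_pos'],ob['force'],go(amp(-.06,0,.19),AY+np.pi/2,ob))
s=snapshot('wrist');cv2.imwrite('pics/w3.png',s['color'][...,::-1])
s=snapshot('scene');cv2.imwrite('pics/s3.png',cv2.resize(s['color'][90:270,150:400,::-1],None,fx=3,fy=3))
"
```

```text
[ 0.61490218 -0.23432438  0.21209182] [ 0.12546891 -0.11899112  0.89827958] (array([14.29,  0.  ,  2.  ]), array([-0.0038,  0.0143,  0.0003]))
```

View pics/s3.png

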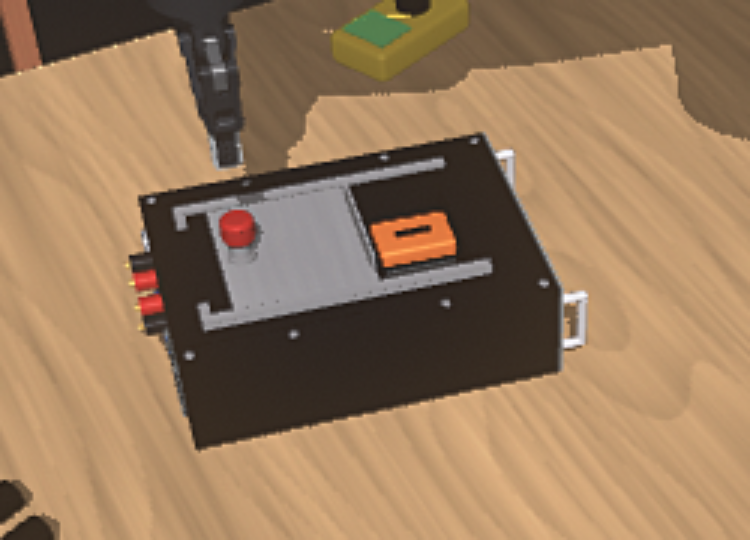

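View pics/w3.png

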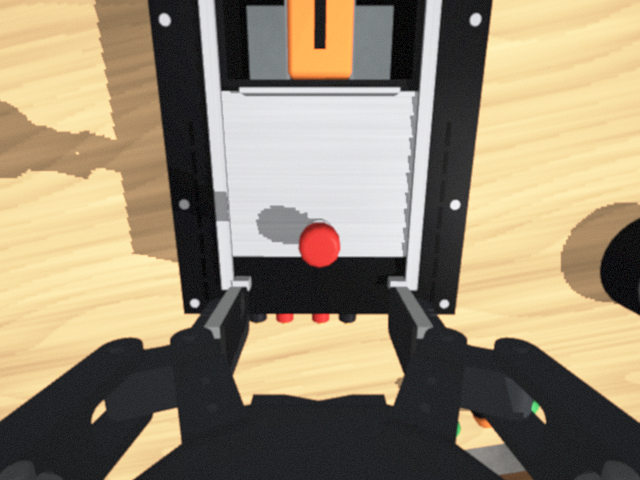

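>>> send_rows([
  {"travel":[5,0,0.5],"turn":[0,0.007,0],"gripper":6.5},
  {"travel":[10,0,1.5],"turn":[-0.004,0.014,0],"gripper":6.5},
  {"travel":[14.3,0,2],"turn":[-0.004,0.014,0],"gripper":6.5},
  {"travel":[14.3,0,2],"turn":[-0.004,0.014,0],"gripper":6.5},
  {"travel":[14.3,0,2],"turn":[-0.004,0.014,0],"gripper":6.5},
  {"travel":[14.3,0,2],"turn":[-0.004,0.014,0],"gripper":6.5},
])

```text
t: 6.95
tcp_pos: [0.4742, -0.2054, 0.1852]
ee_rot: [0.101, 0.995, 0.001, -0.003]
force: [-0.3, -0.1, 0.1]
gripper_width: 0.759
```

```bash
python3 -c "
from h import *
ob=observe();print(ob['tcp_pos'],ob['force'],go(amp(-.06,0,.054),AY+np.pi/2,ob))
s=snapshot('wrist');cv2.imwrite('pics/w4.png',s['color'][...,::-1])
for c in blobs(masks(s)['orange'],300):
  r=cv2.minAreaRect(c);p=onplane(s,r[0],.094,ob)[0][:2]-AC;print(r,p@ax,p@ay)
t=snapshot('top');c=blobs(masks(t)['red'],60);print([(cv2.contourArea(k),k.reshape(-1,2).mean(0)) for k in c])
t2=snapshot('scene');c2=blobs(masks(t2)['red'],50);print([(cv2.contourArea(k),k.reshape(-1,2).mean(0)) for k in c2])
print('exp home',proj(t,amp(.081,0,.13)),proj(t2,amp(.081,0,.13)),'riding',proj(t2,amp(.081,0,.138)),'ref shut',proj(t2,amp(-.003,0,.13)),'[263.56 159.06]')
"
```

```text
[ 0.47424808 -0.20536123  0.18515283] [-0.3139431  -0.06106916  0.1032785 ] (array([-0.19, -0.06, 13.11]), array([ 0.0021, -0.0062,  0.0003]))
[(164.0, array([500.38095238, 184.73809524]))]
[(99.5, array([228.6969697, 165.6969697]))]
exp home [[499.66017293 185.91737779]] [[228.00152054 165.40311483]] riding [[227.56065037 162.69675644]] ref shut [[262.78862662 158.73528342]] [263.56 159.06]
```

View pics/w4.png

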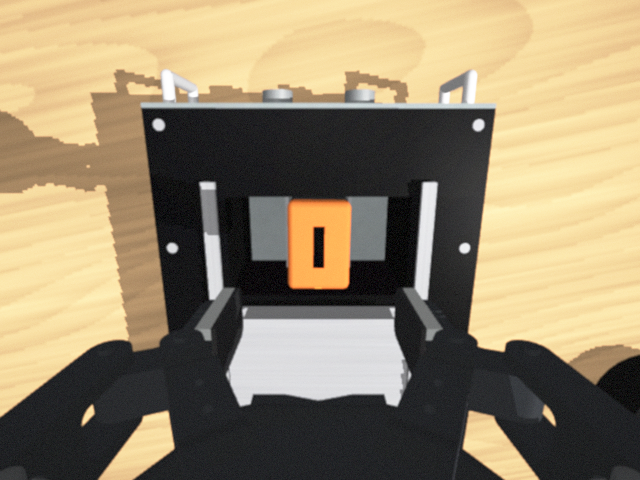

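```bash
python3 -c "
from h import *
ob=observe();s=snapshot('wrist')
for z in(.094,):
  for p in ([319.5,244.5],[319,200],[319,289],[288.5,244],[350.5,244]):
    q=onplane(s,p,z,ob)[0][:2]-AC;print(p,q@ax,q@ay)
"
```

```text
[319.5, 244.5] -0.06263027653415067 0.001575284175050458
[319, 200] -0.09363935497204422 0.0011623321388916493
[319, 289] -0.02945136919844475 0.0012976726220490875
[288.5, 244] -0.06296987350340756 -0.01996270739736624
[350.5, 244] -0.06301080541228747 0.023119577463493975
```

>>> send_rows([
  {"travel":[-0.1,0,4],"turn":[0.002,-0.006,0],"gripper":6.5},
  {"travel":[-0.1,0,7],"turn":[0.002,-0.006,0],"gripper":6.5},
  {"travel":[-0.1,0,10],"turn":[0.002,-0.006,0],"gripper":6.5},
  {"travel":[-0.1,0,12.5],"turn":[0.002,-0.006,0],"gripper":6.5},
  {"travel":[-0.1,0,13.1],"turn":[0.002,-0.006,0],"gripper":6.5},
  {"travel":[-0.1,0,13.1],"turn":[0.002,-0.006,0],"gripper":6.5},
])

```text
t: 7.75
tcp_pos: [0.4743, -0.2049, 0.0535]
ee_rot: [0.1, 0.995, 0.001, -0.001]
force: [-0.5, 0.4, -0.0]
gripper_width: 0.76
```

>>> send_rows([
  {"travel":[0,0,0],"turn":[0,0,0],"gripper":3.5},
  {"travel":[0,0,0],"turn":[0,0,0],"gripper":3.5},
  {"travel":[0,0,0],"turn":[0,0,0],"gripper":3.5},
  {"travel":[0,0,0],"turn":[0,0,0],"gripper":3.5},
  {"travel":[0,0,0],"turn":[0,0,0],"gripper":3.5},
], squeeze=40)

```text
t: 8.25
tcp_pos: [0.4752, -0.2053, 0.055]
ee_rot: [0.1, 0.995, -0.0, 0.0]
force: [0.3, -0.1, 7.6]
gripper_width: 0.512
```

>>> send_rows([
  {"travel":[0,0,-1],"turn":[0,0,0],"gripper":3.5},
  {"travel":[0,0,-3],"turn":[0,0,0],"gripper":3.5},
  {"travel":[0,0,-6],"turn":[0,0,0],"gripper":3.5},
  {"travel":[0,0,-9],"turn":[0,0,0],"gripper":3.5},
  {"travel":[0,0,-12],"turn":[0,0,0],"gripper":3.5},
  {"travel":[0,0,-14],"turn":[0,0,0],"gripper":3.5},
  {"travel":[0,0,-14],"turn":[0,0,0],"gripper":3.5},
  {"travel":[0,0,-14],"turn":[0,0,0],"gripper":3.5},
])

```text
t: 9.05
tcp_pos: [0.475, -0.2052, 0.1947]
ee_rot: [0.1, 0.995, -0.0, 0.0]
force: [-0.4, -0.8, -4.1]
gripper_width: 0.517
```

```bash
python3 -c "
from h import *
ob=observe();print(ob['tcp_pos'],ob['force'],ob['gripper_width'],go([.48,.04,.17],1.45,ob))
s=snapshot('scene');cv2.imwrite('pics/s5.png',s['color'][...,::-1])
"
```

```text
[ 0.47495252 -0.20517156  0.19473412] [-0.37715611 -0.76898358 -4.09535713] 0.5172926470646481 (array([ 4.4 , 24.12,  2.47]), array([-0.0001,  0.0003, -0.0801]))
```

View pics/s5.png

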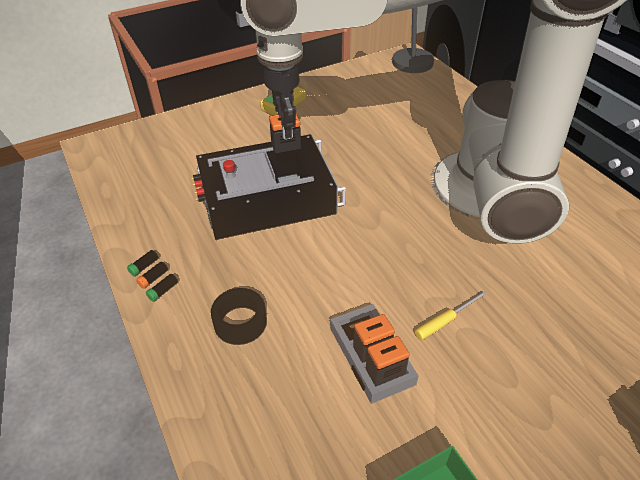

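>>> send_rows([
  {"travel":[0.7,4,0],"turn":[0,0,-0.06],"gripper":3.5},
  {"travel":[1.5,8,0],"turn":[0,0,-0.118],"gripper":3.5},
  {"travel":[2.2,12,0],"turn":[0,0,-0.118],"gripper":3.5},
  {"travel":[2.9,16,0],"turn":[0,0,-0.118],"gripper":3.5},
  {"travel":[3.6,20,2],"turn":[0,0,-0.118],"gripper":3.5},
  {"travel":[4.2,23,5],"turn":[0,0,-0.118],"gripper":3.5},
  {"travel":[4.4,24,9],"turn":[0,0,-0.118],"gripper":3.5},
  {"travel":[4.4,24,12],"turn":[0,0,-0.118],"gripper":3.5},
  {"travel":[4.4,24,14],"turn":[0,0,-0.118],"gripper":3.5},
  {"travel":[4.4,24,14.5],"turn":[0,0,-0.118],"gripper":3.5},
  {"travel":[4.4,24,14.5],"turn":[0,0,-0.118],"gripper":3.5},
])

```text
t: 10.2
tcp_pos: [0.4787, 0.039, 0.0483]
ee_rot: [0.042, 0.999, 0.0, -0.002]
force: [0.0, -0.1, -2.8]
gripper_width: 0.505
```

```bash
python3 -c "
from h import *
ob=observe();print(ob['tcp_pos'],ob['force'],ob['gripper_width'],go([.48,.04,.039],1.488,ob))
s=snapshot('scene');cv2.imwrite('pics/s6.png',cv2.resize(s['color'][100:320,220:460,::-1],None,fx=2.7,fy=2.7))
"
```

```text
[0.4786857  0.03901326 0.04825912] [ 0.00721207 -0.14465934 -2.83482863] 0.5046900467417746 (array([-0.13,  0.11,  0.93]), array([ 0.0005, -0.0032, -0.0003]))
```

View pics/s6.png

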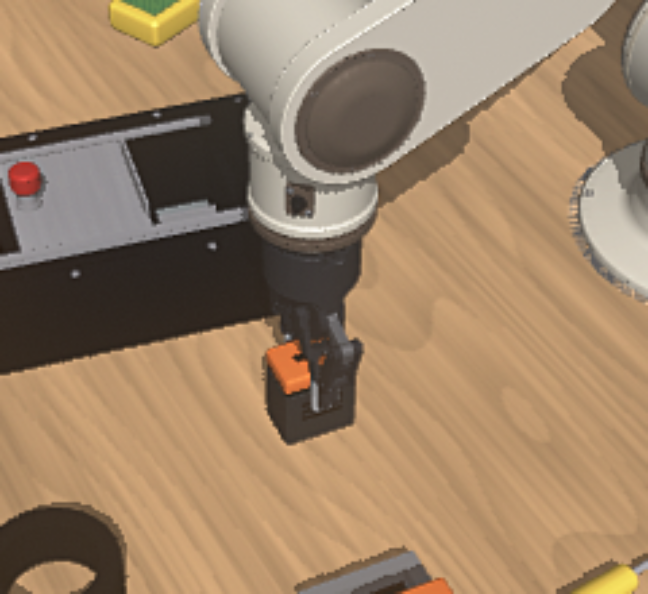

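>>> send_rows([
  {"travel":[0,0,0.3],"turn":[0,-0.003,0],"gripper":3.5},
  {"travel":[0,0,0.5],"turn":[0,-0.003,0],"gripper":3.5},
  {"travel":[0,0,0.7],"turn":[0,-0.003,0],"gripper":3.5},
  {"travel":[0,0,0.85],"turn":[0,-0.003,0],"gripper":3.5},
  {"travel":[0,0,0.95],"turn":[0,-0.003,0],"gripper":3.5},
  {"travel":[0,0,0.95],"turn":[0,-0.003,0],"gripper":3.5},
])

```text
t: 10.85
tcp_pos: [0.4793, 0.0389, 0.0397]
ee_rot: [0.042, 0.999, 0.0, 0.001]
force: [0.0, -0.2, -4.3]
gripper_width: 0.509
```

>>> send_rows([
  {"travel":[0,0,0.1],"turn":[0,0,0],"gripper":3.5},
  {"travel":[0,0,0.15],"turn":[0,0,0],"gripper":3.5},
  {"travel":[0,0,0.2],"turn":[0,0,0],"gripper":3.5},
  {"travel":[0,0,0.2],"turn":[0,0,0],"gripper":3.5},
])

```text
t: 11.25
tcp_pos: [0.4796, 0.0389, 0.0389]
ee_rot: [0.042, 0.999, 0.0, 0.001]
force: [-8.8, 0.7, 19.2]
gripper_width: 0.509
```

>>> send_rows([
  {"travel":[0,0,-0.05],"turn":[0,0,0],"gripper":3.5},
  {"travel":[0,0,-0.05],"turn":[0,0,0],"gripper":6.5},
  {"travel":[0,0,-0.05],"turn":[0,0,0],"gripper":6.5},
  {"travel":[0,0,-0.05],"turn":[0,0,0],"gripper":6.5},
  {"travel":[0,0,-0.05],"turn":[0,0,0],"gripper":6.5},
  {"travel":[0,0,-3],"turn":[0,0,0],"gripper":6.5},
  {"travel":[0,0,-7],"turn":[0,0,0],"gripper":6.5},
  {"travel":[0,0,-12],"turn":[0,0,0],"gripper":8.5},
  {"travel":[0,0,-14],"turn":[0,0,0.13],"gripper":8.5},
  {"travel":[0,0,-14],"turn":[0,0,0.27],"gripper":8.5},
  {"travel":[0,0,-14],"turn":[0,0,0.4],"gripper":8.5},
])

```text
t: 12.35
tcp_pos: [0.4795, 0.0389, 0.1797]
ee_rot: [0.242, 0.97, 0.001, 0.002]
force: [0.3, 0.4, -0.9]
gripper_width: 0.996
```

```bash
python3 -c "
from h import *
ob=observe();print(ob['tcp_pos'],ob['force'],ob['gripper_width'],go([.4795,.039,.18],-.083,ob))
s=snapshot('wrist');cv2.imwrite('pics/w7.png',s['color'][...,::-1])
s=snapshot('scene');cv2.imwrite('pics/s7.png',s['color'][...,::-1])
"
```

```text
[0.47954706 0.03885631 0.17972876] [ 0.27310394  0.41331189 -0.85627107] 0.9956711555024326 (array([ 0.01,  0.01, -0.03]), array([0.0037, 0.0018, 1.165 ]))
```

View pics/s7.png

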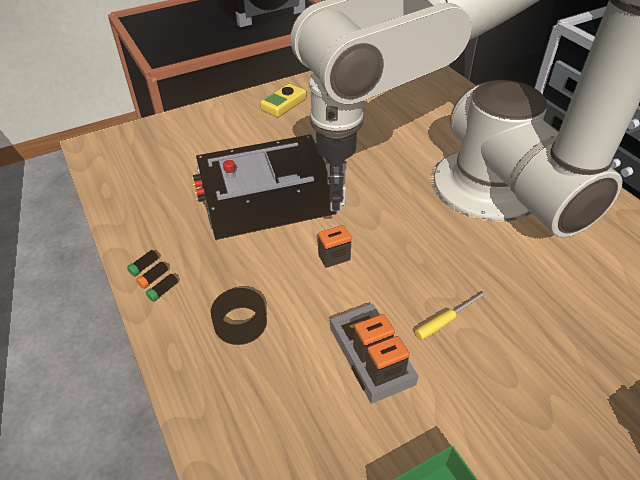

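View pics/w7.png

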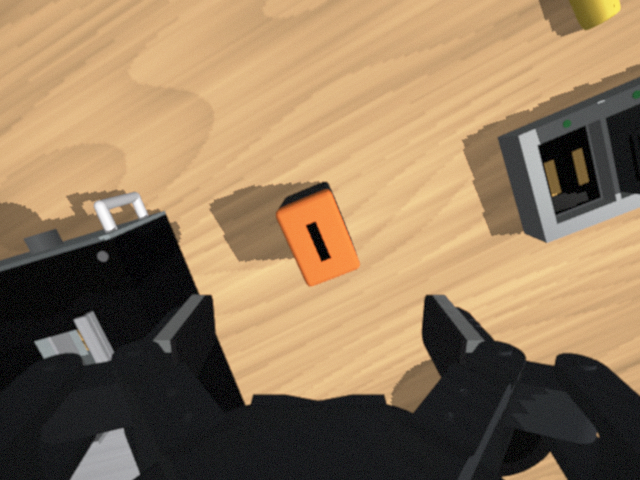

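Pack stands upright on the bench. Turn 1.165 rad to grip its ends.

>>> send_rows([
  {"travel":[0,0,0],"turn":[0,0,0.15],"gripper":8.5},
  {"travel":[0,0,0],"turn":[0,0,0.3],"gripper":8.5},
  {"travel":[0,0,0],"turn":[0,0,0.45],"gripper":8.5},
  {"travel":[0,0,0],"turn":[0,0,0.6],"gripper":8.5},
  {"travel":[0,0,0],"turn":[0,0,0.75],"gripper":8.5},
  {"travel":[0,0,0],"turn":[0,0,0.9],"gripper":8.5},
  {"travel":[0,0,0],"turn":[0,0,1.05],"gripper":8.5},
  {"travel":[0,0,0],"turn":[0.004,0.002,1.165],"gripper":8.5},
  {"travel":[0,0,0],"turn":[0.004,0.002,1.165],"gripper":8.5},
  {"travel":[0,0,0],"turn":[0.004,0.002,1.165],"gripper":8.5},
])

```text
t: 13.45
tcp_pos: [0.4793, 0.0389, 0.1788]
ee_rot: [0.733, 0.681, -0.001, -0.001]
force: [-0.4, -0.3, 0.2]
gripper_width: 0.997
```

```bash
cat > m2.py <<'E'
from h import *
ob=observe();print(ob['tcp_pos'])
s=snapshot('wrist');cv2.imwrite('pics/w8.png',s['color'][...,::-1])
for c in blobs(masks(s)['orange'],1500):
  r=cv2.minAreaRect(c);b=onplane(s,cv2.boxPoints(r),.078,ob)[:,:2];e=[b[1]-b[0],b[2]-b[1]];L=[np.linalg.norm(v) for v in e]
  k=e[int(np.argmax(L))];print(r,b.mean(0),L,'yaw',np.arctan(k[1]/k[0]))
t=snapshot('top')
for c in blobs(masks(t)['orange'],60):
  r=cv2.minAreaRect(c);print(r,onplane(t,r[0],.078))
print(go([.4795,.039,.042],-.083,ob))
E
python3 m2.py
```

```text
[0.4792661  0.03890124 0.17884383]
(array([1.000e-02, 5.000e-02, 1.368e+01]), array([-0.0019, -0.    ,  0.0093]))
```

View pics/w8.png

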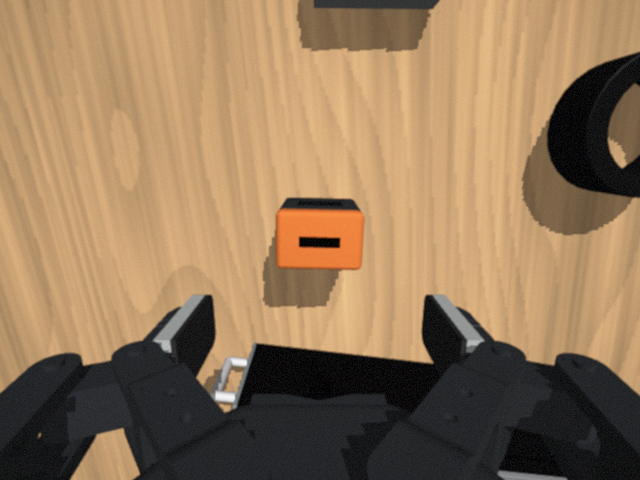

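```bash
python3 -c "
from h import *
ob=observe();s=snapshot('wrist')
h=cv2.cvtColor(s['color'],cv2.COLOR_RGB2HSV);m=cv2.inRange(h,(3,170,180),(13,255,255))
for c in blobs(m>0,1000):
  r=cv2.minAreaRect(c);b=onplane(s,cv2.boxPoints(r),.078,ob)[:,:2];print(r,b.mean(0),np.diff(b,axis=0).round(4).tolist())
"
```

```text
((319.4991760253906, 238.5348663330078), (86.16275024414062, 57.72857666015625), 1.3322198390960693) [0.48026754 0.04101985] [[0.0055, 0.0427], [0.0605, -0.0059], [-0.0027, -0.043]]
```

>>> send_rows([
  {"travel":[0,0,4],"turn":[0,0,0],"gripper":8.5},
  {"travel":[0,0,8],"turn":[0,0,0],"gripper":8.5},
  {"travel":[0,0,11],"turn":[0,0,0],"gripper":8.5},
  {"travel":[0,0.1,13.5],"turn":[0,0,0],"gripper":8.5},
  {"travel":[0,0.1,14.6],"turn":[0,0,0],"gripper":8.5},
  {"travel":[0,0.1,14.6],"turn":[0,0,0],"gripper":8.5},
  {"travel":[0,0.1,14.6],"turn":[0,0,0],"gripper":5.5},
  {"travel":[0,0.1,14.6],"turn":[0,0,0],"gripper":5.5},
  {"travel":[0,0.1,14.6],"turn":[0,0,0],"gripper":5.5},
  {"travel":[0,0.1,14.6],"turn":[0,0,0],"gripper":5.5},
  {"travel":[0,0.1,14.6],"turn":[0,0,0],"gripper":5.5},
], squeeze=40)

```text
t: 14.7
tcp_pos: [0.4808, 0.0388, 0.0344]
ee_rot: [0.733, 0.68, 0.0, 0.0]
force: [-1.4, -1.0, 8.3]
gripper_width: 0.742
```

>>> send_rows([
  {"travel":[0,0,-2],"turn":[0,0,0],"gripper":5.5},
  {"travel":[0,0,-6],"turn":[0,0,0],"gripper":5.5},
  {"travel":[0,0,-10],"turn":[0,0,0],"gripper":5.5},
  {"travel":[2,1,-13],"turn":[0,0,0],"gripper":5.5},
  {"travel":[6,3,-15],"turn":[0,0,0],"gripper":5.5},
  {"travel":[10,4,-16],"turn":[0,0,0],"gripper":5.5},
  {"travel":[13,4,-16],"turn":[0,0,0],"gripper":5.5},
  {"travel":[14,4,-16],"turn":[0,0,0],"gripper":5.5},
  {"travel":[14,4,-16],"turn":[0,0,0],"gripper":5.5},
  {"travel":[14,4,-16],"turn":[0,0,0],"gripper":5.5},
])

```text
t: 15.7
tcp_pos: [0.531, 0.1748, 0.1946]
ee_rot: [0.733, 0.68, 0.0, 0.0]
force: [-0.4, -0.4, -4.2]
gripper_width: 0.745
```

```bash
python3 -c "
from h import *
ob=observe();print(ob['tcp_pos'],ob['ee_rot'],ob['force'],ob['gripper_width'])
s=snapshot('wrist');cv2.imwrite('pics/w9.png',s['color'][...,::-1])
"
```

```text
[0.53104661 0.17476526 0.19457453] [7.33422386e-01 6.79773099e-01 5.60059778e-05 3.66079402e-04] [-0.38171216 -0.44877732 -4.17626617] 0.7446140058680952
```

View pics/w9.png

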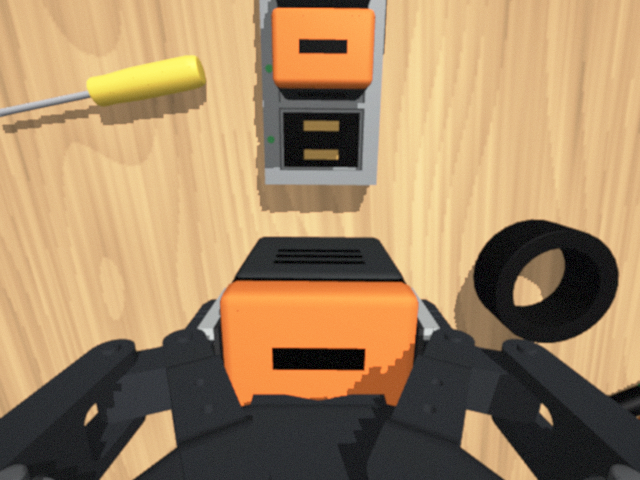

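```bash
python3 - <<'E'
from h import *
s=snapshot('wrist');c=s['color'][...,::-1]
cv2.imwrite('pics/w9a.png',cv2.resize(c[95:195,255:390],None,fx=5.5,fy=5.5,interpolation=2))
cv2.imwrite('pics/w9b.png',cv2.resize(c[225:310,215:425],None,fx=3.6,fy=3.6,interpolation=2))
E
```

```text
(no output)
```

View pics/w9a.png

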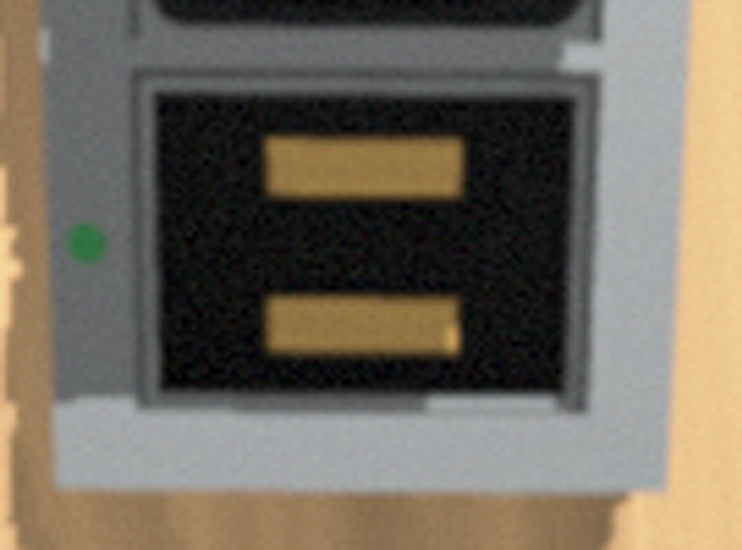

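View pics/w9b.png

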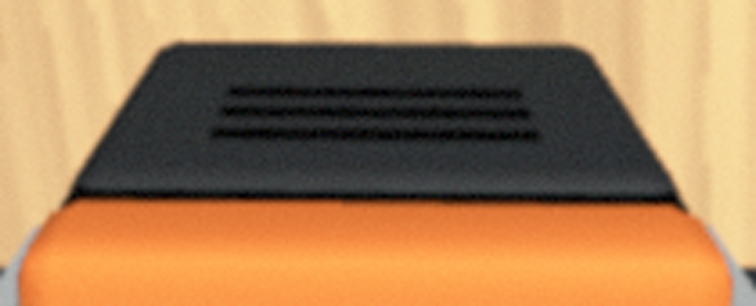

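```bash
python3 - <<'E'
from h import *
s=snapshot('wrist');ob=observe();ob['tcp_pos']=np.array([.53104661,.17476526,.19457453])
A=lambda L,k,o:np.array(L)/k+o-.5+.5/k
def rep(n,P,z):
    q=onplane(s,P,z,ob)[:,:2];print(n,q.round(4).tolist(),"mid",q.mean(0).round(4));return q
r=rep("rim",A([(135,70),(602,72),(588,410),(138,408)],5.5,[255,95]),.034)
print(np.linalg.norm(r-np.roll(r,-1,0),axis=1),"yaw",np.arctan2(*(r[1]-r[0]+r[2]-r[3])[::-1]))
f=rep("floor",A([(155,95),(577,95),(563,393),(160,390)],5.5,[255,95]),.020)
print(np.linalg.norm(f-np.roll(f,-1,0),axis=1),"yaw",np.arctan2(*(f[1]-f[0]+f[2]-f[3])[::-1]))
rep("contacts",A([(264,167),(462,167),(460,325),(264,325)],5.5,[255,95]),.020)
rep("outer x edges",A([(48,240),(680,240)],5.5,[255,95]),.034)
p=rep("pack bottom edge",A([(160,44),(597,44)],3.6,[215,225]),.160)
t=rep("pack top edge",A([(25,245),(722,245)],3.6,[215,225]),.237)
print(np.linalg.norm(p[1]-p[0]),np.linalg.norm(t[1]-t[0]),np.arctan2(*(p[1]-p[0])[::-1]))
print(observe()['tcp_pos'])
E
```

```text
rim [[0.507, 0.2745], [0.576, 0.269], [0.5718, 0.22], [0.5023, 0.2256]] mid [0.5393 0.2473]
[0.0692359  0.04915306 0.06973576 0.04912055] yaw -0.08043997116913316
floor [[0.5084, 0.2722], [0.5738, 0.2672], [0.5695, 0.2221], [0.5046, 0.2275]] mid [0.5391 0.2473]
[0.06565667 0.04537512 0.06518726 0.04488232] yaw -0.07988048567442944
contacts [[0.5243, 0.2604], [0.5553, 0.258], [0.5535, 0.234], [0.5222, 0.2364]] mid [0.5389 0.2472]
outer x edges [[0.4913, 0.2515], [0.5868, 0.2442]] mid [0.539  0.2479]
pack bottom edge [[0.5018, 0.198], [0.5653, 0.1931]] mid [0.5335 0.1955]
pack top edge [[0.503, 0.1998], [0.5627, 0.1952]] mid [0.5328 0.1975]
0.06360473113931302 0.05988132975187736 -0.07660133997484718
[0.53124008 0.17433149 0.19460408]
```

```bash
python3 -c "
from h import *
ob=observe();print(go([.539,.245,.085],-.081,ob))"
```

```text
(array([ 7.11,  0.22, 10.96]), array([0.0008, 0.0002, 0.0038]))
```

>>> send_rows([
  {"travel":[2,0.1,0],"turn":[0,0,0],"gripper":5.5},
  {"travel":[4.5,0.2,0],"turn":[0,0,0.004],"gripper":5.5},
  {"travel":[6.5,0.2,0],"turn":[0,0,0.004],"gripper":5.5},
  {"travel":[7.1,0.2,0],"turn":[0,0,0.004],"gripper":5.5},
  {"travel":[7.1,0.2,0],"turn":[0,0,0.004],"gripper":5.5},
  {"travel":[7.1,0.2,3],"turn":[0,0,0.004],"gripper":5.5},
  {"travel":[7.1,0.2,6],"turn":[0,0,0.004],"gripper":5.5},
  {"travel":[7.1,0.2,9],"turn":[0,0,0.004],"gripper":5.5},
  {"travel":[7.1,0.2,10],"turn":[0,0,0.004],"gripper":5.5},
  {"travel":[7.1,0.2,10],"turn":[0,0,0.004],"gripper":5.5},
])

```text
t: 16.85
tcp_pos: [0.5384, 0.2439, 0.0938]
ee_rot: [0.736, 0.678, -0.001, -0.0]
force: [-0.5, -0.2, -2.3]
gripper_width: 0.742
```

```bash
python3 -c "
from h import *
ob=observe();print(ob['tcp_pos'],ob['force'],ob['gripper_width'],go([.539,.245,.085],-.081,ob))
for n,r in(('wrist',None),('scene',(280,420,290,450)),('top',(180,300,140,300))):
  s=snapshot(n);c=s['color'][...,::-1]
  if r: c=cv2.resize(c[r[0]:r[1],r[2]:r[3]],None,fx=4,fy=4,interpolation=2)
  cv2.imwrite(f'pics/10{n}.png',c)
"
```

```text
[0.53838375 0.24393283 0.09381239] [-0.49626479 -0.15079504 -2.34242866] 0.7418449251861345 (array([0.11, 0.05, 0.88]), array([-0.0011,  0.0011, -0.0011]))
```

View pics/10wrist.png

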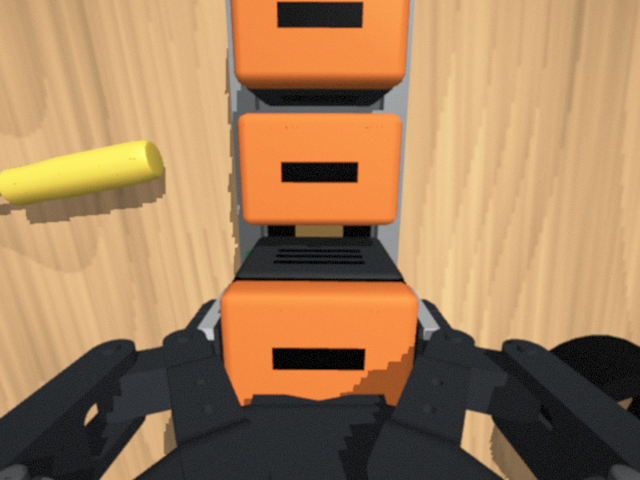

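View pics/10scene.png

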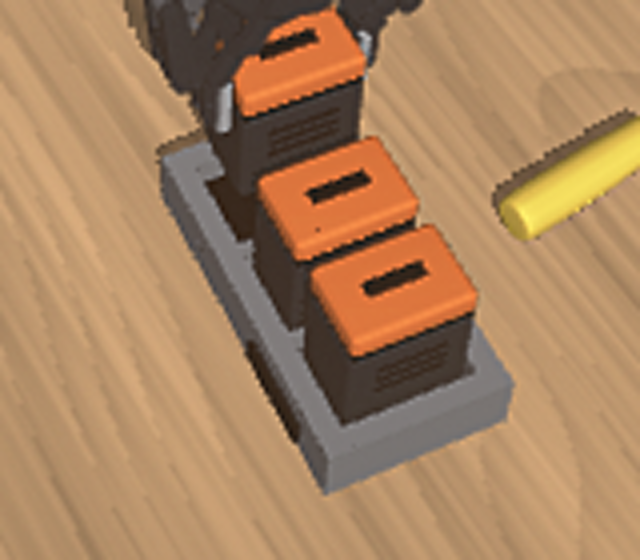

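View pics/10top.png

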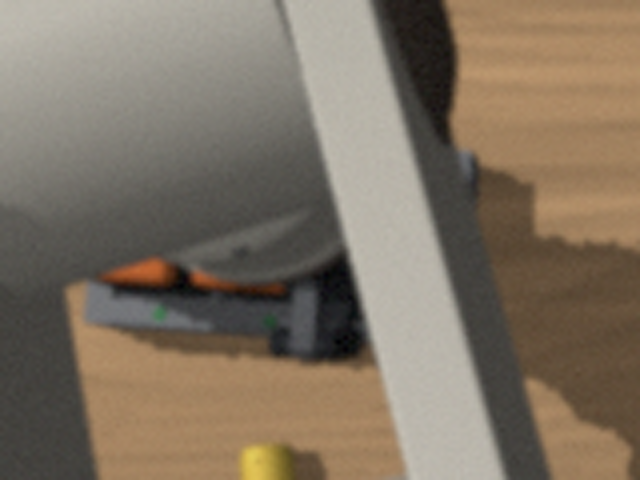

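```bash
python3 - <<'E'
from h import *
s=snapshot('wrist');ob=observe();print(ob['tcp_pos'])
ob['tcp_pos']=np.array([.53838375,.24393283,.09381239])
h=cv2.cvtColor(s['color'],cv2.COLOR_RGB2HSV);d=(h[...,2]<60).astype(np.uint8)
def cen(x0,x1,y0,y1):
    m=np.zeros_like(d);m[y0:y1,x0:x1]=d[y0:y1,x0:x1];M=cv2.moments(m,True);return M['m10']/M['m00'],M['m01']/M['m00']
a=cen(270,370,150,195);b=cen(265,375,0,40);p=cen(262,375,338,378);print(a,b,p)
A=onplane(s,a,.098,ob)[0];B=onplane(s,b,.098,ob)[0];P=onplane(s,p,.1374,ob)[0]
print(A,B,P);v=(B-A)[:2];print("spacing",np.linalg.norm(v),"dir yaw",np.arctan2(v[1],v[0])-np.pi/2)
u=np.array([np.sin(.081),np.cos(.081)]);w=np.array([np.cos(.081),-np.sin(.081)])
e=(A[:2]-.054*u)-P[:2];print("needed shift along chg x,y mm",e@w*1e3,e@u*1e3)
sc=snapshot('scene');print(blobs(masks(sc)['orange'],60).__len__())
h=cv2.cvtColor(sc['color'],cv2.COLOR_RGB2HSV);d=((h[...,2]<75)).astype(np.uint8)
c=[cen(int(290+q[0]/4),int(290+q[1]/4),int(280+q[2]/4),int(280+q[3]/4)) for q in((305,375,168,210),(360,432,258,302))]
print(c,onplane(sc,c,.098))
E
```

```text
[0.53959203 0.24495341 0.09636312]
(316.0845410628019, 174.0112721417069) (315.945523193096, 20.20118662351672) (317.5045095828636, 358.6375422773393)
[0.5420818  0.29992899 0.098     ] [0.54638058 0.35280942 0.098     ] [0.53805089 0.24422716 0.1374    ]
spacing 0.053054874122402264 dir yaw -0.08111394040597819
needed shift along chg x,y mm -0.4892207873099725 1.845349519139269
0
[(374.10869565217394, 326.2826086956522), (387.921568627451, 349.3529411764706)] [[0.54447136 0.30178218 0.098     ]
 [0.54962006 0.3555457  0.098     ]]
```

>>> send_rows([
  {"travel":[0.05,0,1],"turn":[0,0,0],"gripper":5.5},
  {"travel":[0.05,0,1.8],"turn":[0,0,0],"gripper":5.5},
  {"travel":[0.05,0,2.4],"turn":[0,0,0],"gripper":5.5},
  {"travel":[0.05,0,2.8],"turn":[0,0,0],"gripper":5.5},
  {"travel":[0.05,0,3.1],"turn":[0,0,0],"gripper":5.5},
  {"travel":[0.05,0,3.4],"turn":[0,0,0],"gripper":5.5},
  {"travel":[0.05,0,3.4],"turn":[0,0,0],"gripper":5.5},
])

```text
t: 17.8
tcp_pos: [0.5395, 0.2455, 0.0618]
ee_rot: [0.735, 0.678, 0.001, 0.001]
force: [-0.4, -0.5, -3.8]
gripper_width: 0.743
```

```bash
python3 - <<'E'
from h import *
ob=observe();print(ob['tcp_pos'],ob['force'],ob['ft_torque'],Ro.from_quat(ob['ee_rot']).as_matrix()[:,1])
for n,r in(('wrist',(60,400,200,440)),('scene',(280,420,290,450))):
  s=snapshot(n);c=s['color'][...,::-1];k=4 if n=='scene' else 1.75
  if r: c=cv2.resize(c[r[0]:r[1],r[2]:r[3]],None,fx=k,fy=k,interpolation=2)
  cv2.imwrite(f'pics/11{n}.png',c)
E
```

```text
[0.53950082 0.24547196 0.06180543] [-0.42056343 -0.54563951 -3.8425453 ] [-0.03247341 -0.01054226 -0.00584288] [ 0.99669208 -0.08123357  0.00244937]
```

View pics/11wrist.png

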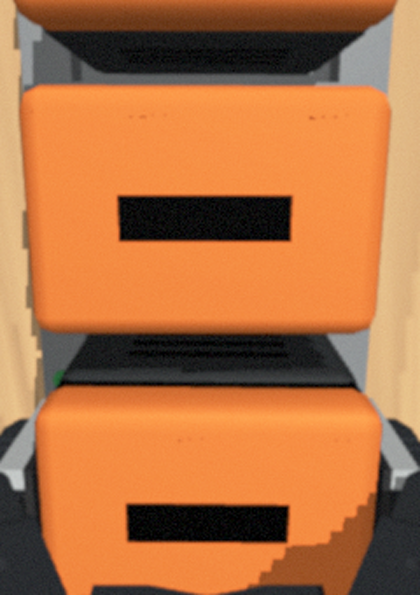

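View pics/11scene.png

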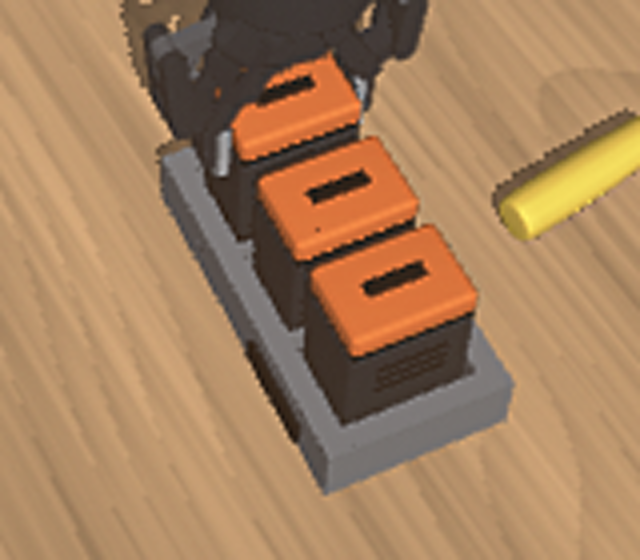

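>>> send_rows([
  {"travel":[0,0,0.15],"turn":[0,0,0],"gripper":5.5},
  {"travel":[0,0,0.3],"turn":[0,0,0],"gripper":5.5},
  {"travel":[0,0,0.45],"turn":[0,0,0],"gripper":5.5},
  {"travel":[0,0,0.6],"turn":[0,0,0],"gripper":5.5},
  {"travel":[0,0,0.7],"turn":[0,0,0],"gripper":5.5},
  {"travel":[0,0,0.7],"turn":[0,0,0],"gripper":5.5},
])

```text
t: 18.5
tcp_pos: [0.5396, 0.2455, 0.0551]
ee_rot: [0.735, 0.678, 0.001, 0.001]
force: [-0.3, -0.0, -3.8]
gripper_width: 0.746
```

>>> send_rows([
  {"travel":[0,0,0.05],"turn":[0,0,0],"gripper":5.5},
  {"travel":[0,0,0.1],"turn":[0,0,0],"gripper":5.5},
  {"travel":[0,0,0.15],"turn":[0,0,0],"gripper":5.5},
  {"travel":[0,0,0.15],"turn":[0,0,0],"gripper":5.5},
])

```text
t: 18.9
tcp_pos: [0.5397, 0.2456, 0.0545]
ee_rot: [0.735, 0.678, 0.001, 0.001]
force: [-3.0, -1.4, 9.8]
gripper_width: 0.743
```

>>> send_rows([
  {"travel":[0,0,0],"turn":[0,0,0],"gripper":8.5},
  {"travel":[0,0,0],"turn":[0,0,0],"gripper":8.5},
  {"travel":[0,0,0],"turn":[0,0,0],"gripper":8.5},
  {"travel":[0,0,0],"turn":[0,0,0],"gripper":8.5},
  {"travel":[0,0,-2],"turn":[0,0,0],"gripper":8.5},
  {"travel":[0,0,-5],"turn":[0,0,0],"gripper":8.5},
  {"travel":[0,0,-9],"turn":[0,0,0],"gripper":8.5},
  {"travel":[0,0,-14],"turn":[0,0,0],"gripper":8.5},
  {"travel":[-6,0,-16],"turn":[0,0,0],"gripper":8.5},
  {"travel":[-12,0,-16],"turn":[0,0,0],"gripper":8.5},
  {"travel":[-16,0,-16],"turn":[0,0,0],"gripper":8.5},
  {"travel":[-16,0,-16],"turn":[0,0,0],"gripper":8.5},
])

```text
t: 20.1
tcp_pos: [0.5258, 0.0824, 0.2148]
ee_rot: [0.736, 0.677, 0.001, 0.002]
force: [0.9, -0.1, 0.7]
gripper_width: 0.994
```

```bash
python3 - <<'E'
from h import *
ob=observe();print(ob['t'],ob['tcp_pos'],ob['force'])
for n,r in(('wrist',None),('scene',None),('top',None)):
  s=snapshot(n);c=s['color'][...,::-1]
  if n=='scene':
    h=cv2.cvtColor(s['color'],cv2.COLOR_RGB2HSV);m=cv2.inRange(h,(3,150,120),(13,255,255))>0
    for k in blobs(m,100):
      M=cv2.moments(k);p=(M['m10']/M['m00'],M['m01']/M['m00']);print(cv2.contourArea(k),p,onplane(s,p,.098))
    cv2.imwrite('pics/12z.png',cv2.resize(c[280:420,290:450],None,fx=4,fy=4,interpolation=2))
    print(proj(s,amp(.081,0,.13)),[(k.reshape(-1,2).mean(0)) for k in blobs(masks(s)['red'],50)])
  cv2.imwrite(f'pics/12{n}.png',c)
E
```

```text
20.1 [0.52584933 0.08239295 0.21479908] [ 0.90243561 -0.09160024  0.65112775]
796.5 (387.88972588407614, 351.94308432726507) [[0.55262632 0.36000855 0.098     ]]
725.5 (373.94348725017227, 329.0188375832759) [[0.54799122 0.30677003 0.098     ]]
671.5 (360.1111938446264, 307.3772648299826) [[0.54441024 0.25234353 0.098     ]]
[[228.00152054 165.40311483]] [array([228.6969697, 165.6969697])]
```

View pics/12scene.png

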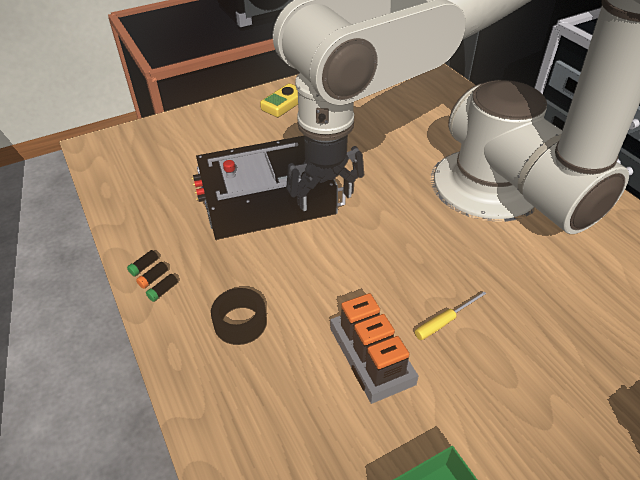

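View pics/12z.png

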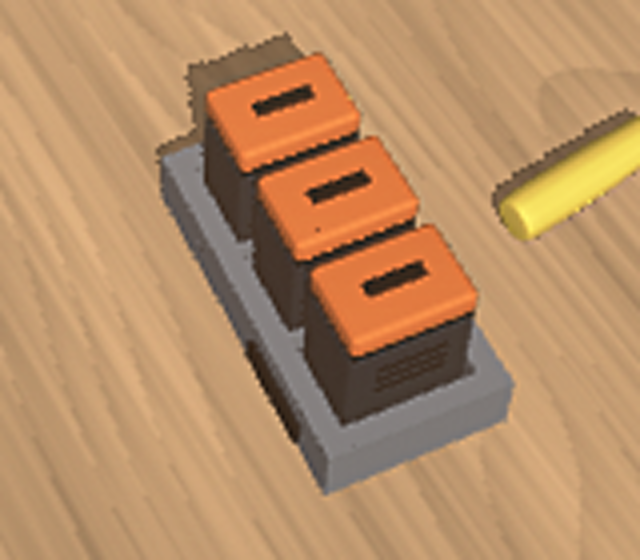

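View pics/12wrist.png

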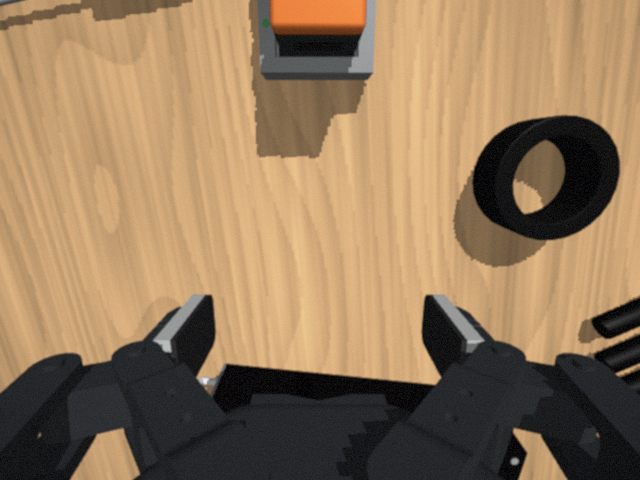

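>>> send_rows([
  {"travel":[0,0,0],"turn":[0,0,0],"gripper":8.5},
  {"travel":[0,0,0],"turn":[0,0,0],"gripper":8.5},
  {"travel":[0,0,0],"turn":[0,0,0],"gripper":8.5},
])

```text
t: 20.55
tcp_pos: [0.5263, 0.0866, 0.2143]
ee_rot: [0.735, 0.678, 0.002, 0.001]
force: [-0.9, -0.1, -0.0]
gripper_width: 0.997
```

```bash
python3 -c "
from rig import manip
print(manip.job_done())"
```

```text
the job is handed in; nothing more can be done
None
```

I handed the job in at about 20.6 s of the 67 s allowed; `job_done()` gives no verdict. I pulled the knob up and slid the hatch open until the pin dropped into the second hole. I then lifted the pack out, stood it on the bench and let go, regripped it by its ends, and lowered it into the charger's empty slot.

- **Hatch:** The knob's pixel position in the scene camera is within 1 px of where it should be with the pin home at 84 mm. A pin still riding on the deck would show about 3 px higher.
- **Pack in charger:** It met the slot floor at the height predicted for fully home, with about 10 N of contact. In the final picture its top lines up evenly with the other two packs, measured 53 and 54 mm apart against 54 mm nominal.
- **Other things:** The two spare packs, the tape roll and the screwdriver look unmoved. The gripper is open and clear, reading about 1 N.
- **Disagreements:** The cameras differed by 2–3 mm on the slot position. I went with a consensus of them, and the pack went in with no side contact. One orange colour mask failed on the wrist picture, so I redid it with a wider threshold. Setting the pack on the bench peaked at about 19 N.

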